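Locate and clamp a boring template on a rack board

ROBOT

A 6-joint arm with a two-finger parallel gripper is mounted at the origin on the work surface. World frame = base frame: x ahead of the robot, y to its left, z up, the work surface at z = 0. Lengths are in m, angles in rad, forces in N, time in s.
With the tool pointing down it reaches from about 0.35 to 0.975 m from the base axis. Payload 7.1 kg.
Tool frame: the origin (TCP) lies on the mounting face of the last link; the fingertips stand 182 mm ahead of it and the grasp point (between the pads) lies 163 mm ahead of it (manip.grip_point_offset is the distance from the TCP to the grasp point, in m); z points along the fingers, y is the direction in which the jaws open and shut (so a half turn about z gives the same grasp; the last joint's range is limited). The gripper opens to 88 mm and grips with 3 to 60 N. Pads are 20 mm wide; open, the fingers measure 115 mm over their backs; the gripper's body (75 mm by 178 mm) begins 61 mm behind the grasp point.
Start: joints at [1.112, 0.423, 1.63, -0, 1.089, -0.019], TCP at [0.266, 0.566, 0.405] pointing down, gripper open.
Joint ranges: [-3, 3], [-0.9, 2.11], [0.09, 2.58], [-1.31, 4.45], [0.11, 2.69], [-2.54, 2.54]. Speed limits (rad/s): [2.39, 2.39, 3.01, 3.14, 3.14, 3.14].

INTERFACE

Orientations are given as a 3x3 rotation matrix whose columns are the frame's x, y, z axes.
In Python, from rig import readout, optics, manip gives the robot as it stands.
- The arm moves only by the tool step_arm, never from a script. Its argument "moves" is a list that holds one entry, the list of rows, each a list of 7 numbers: the turn, a rotation vector about the tool's x, y, z scaled (see below), then the shift along the tool's x, y, z scaled (see below), then the gripper command: -1 is fully open, 1 is shut, values between are in proportion. A call has 1 to 10 rows; each row is the pose to reach, as a shift and turn from the pose commanded when the call began, along the tool's axes at that moment; what a row does not reach only later rows make up. The controller multiplies each number of a shift by 0.6 m and each number of a turn by 30 degrees. A row lasts 1/12 s, in which the tool goes at most 41.7 mm and 7.16 degrees, less where a joint would pass 70% of its speed; a pose out of reach is approached as far as the arm can. A call with a number of a shift or a turn outside -1 to 1 is refused whole. A call with a gripper value outside its range is refused whole. The fingers move at their own pace and stop on an object; the grip force is fixed at half the most. Time passes only in rows, so rows that repeat a pose let the fingers close. It gives the time, the measured TCP pose, the force and the opening at its end, in the units of the state.
- readout.observe(): the state, without advancing time (a new reading comes with each control period).
- optics.read_camera(name): name is "side" or "top" or "wrist"; returns a dict with "frame" (420x560x3 uint8, red, green, blue), "mtx" (3x3 intrinsics, pixels), "R" (3x3) and "t" (3): a world point X has camera coordinates R X + t. Camera axes: x right, y down, z forward; pixel columns grow to the right and rows downward; lengths in m; the calibration is good to about 2 mm. A picture is of the moment at which its call begins. There is no depth.
- manip.close_job(): hands the job in, once; it reports no verdict.
The state is a dict: "time": time; "q": joint angles; "joint_vel": joint speeds; "tau": joint torques, N m; "tool_pos": TCP position; "orientation": TCP orientation; "contact_force": force on the tool from outside, world axes, zero at the start; "ft_torque": the same for the moment, N m; "width": opening from 0.0 (shut) to 1.0 (fully open).
Only numpy, scipy, OpenCV 4.12 (cv2) and the standard library are available. Lean on these libraries where they do the work, as an engineer would, in place of code of your own. Each camera call takes 0.05 s, during which the arm holds its last target.

TASK

Get the rack board ready for boring its middle pair of neck holes: slide the aluminium template along the board, lifting it no more than it takes to clear the pins (a couple of centimetres), until its two holes drop over the two locating pins on the fence, large hole on large pin, and it lies flat. Then pull the toggle clamp's handle fully up so that its arm holds the template down, and let go. Leave the hole saw, the bottle and the mallet where they are.

Things in the scene. Friction and masses are not known exactly. Their poses are not given: they have to be found in the camera images.
- template_grip (a point): Centre of the bar of the bow handle on the boring template (axes: the template's). The bar runs along x, 64 mm long, 14 mm wide (y), 14 mm high; its centre is 39 mm above the plate's underside and there are 24 mm free between plate and bar, with a post under each end. The plate's centre is 12 mm to +x of this point.
- template: The template, a loose flat aluminium plate 120 (x) x 160 (y) x 8 mm, 0.35 to 0.6 kg; origin at the centre of its underside, z up. Two 44 mm guide bores flank the handle; the two locating holes are near the +x edge. It starts lying on the board left or right of the pins, turned up to 0.5 rad from the fixture.
- big_hole (a point): Centre of the template's large locating hole, at the plate's underside: 18 mm across, at x +42, y +58 mm from the plate's centre.
- small_hole (a point): Centre of the template's small locating hole, at the plate's underside: 14 mm across, at x +42, y -58 mm from the plate's centre.
- big_pin (a point): Foot of the large locating pin, on the fence's top. Pin 16 mm across, 9 mm tall: 5 mm straight, then a cone to 8 mm across. Axes: the fixture's, x across the board away from the robot, y along it, z up. Board and fence make one flat face 40 mm above the bench, 620 mm long, from x -137 to +24 mm of the pins. Seated, the template lies on it with its axes as the fixture's.
- small_pin (a point): Foot of the small locating pin, 12 mm across, 116 mm to -y of the large pin; 9 mm tall, 5 mm straight then a cone to 5 mm across. Same axes as big_pin.
- clamp_handle (a joint): Angle of the toggle clamp's handle, rad: 0 fully open (laid back, away from the robot), 1.15 upright, 1.17 closed at its stop. Starts open at 0 to 0.2, stays where it is left, takes about 3 to 6 N at the grip. Pinched, it turns in the fingers and may lag: keep pulling to the stop. The arm swings down towards the robot and its rubber tip presses the template midway between the pins.
- clamp_grip (a point): Centre of the clamp handle's black grip, 75 mm from the hinge; the grip is 62 mm long along the handle, 14 mm wide (fixture y) and 16 mm deep, and moves on a circle in the fixture's x-z plane: at joint value q it is at x +75 sin(1.15 - q), z +75 cos(1.15 - q) mm from clamp_pivot. Its axes turn with the handle.
- clamp_pivot (a point): Point on the clamp handle's hinge axis (which runs along fixture y), 72 mm above the bench, 74 mm to +x of the pins' line and midway between the pins; axes are the fixture's. The clamp stands on a 64 x 75 mm block behind the fence; the open handle's grip hangs free above the bench.
- clamp_arm: The clamp's steel arm, 68 mm long, with a rubber-tipped spindle near its end; origin on its own hinge, 72 mm above the bench, 48 mm to +x of the pins' line. It stands about upright when open and reaches about 130 mm above the bench.
- hole_saw_center (a point): Half-way up a hole saw standing on its teeth on the other end of the board: 41 mm across, 88 mm tall. Leave alone.
- bottle_center (a point): Half-way up an empty dark green sparkling-wine bottle standing on the bench to the right: 88 mm across, 300 mm tall. Leave alone.
- mallet_center (a point): Middle of the head of a beech mallet lying on the bench to the left: head 66 x 120 x 60 mm, handle 205 mm along -x of the head. Leave alone.

How it is judged:
By the outcome, as a careful person would: the job done as asked, in the order asked, and still so for the second after the job is handed in, with the robot touching nothing.
It also fails if it takes over 51 s, if anything falls off the work surface, if the arm or the gripper's body presses on something with over 40 N, if the wrist force passes 120 N, or if a joint passes its speed limit or range.

## Working session

There is one attempt and no reset: what is moved stays moved. The work goes in short steps, Python scripts to look and compute and a tool call to move; the robot and the scene stay as the last step left them, time stands still between calls to the robot, and variables do not carry over. Pictures are saved under pics/ and viewed, and the job is handed in when it is done.

Besides the shell and the picture viewer there is one more tool, called after "Request:" as name(argument=value, ...), one argument or row to a line, values as JSON. step_arm: Moves the arm, as the interface text tells. Its arguments: {"type":"object","properties":{"moves":{"type":"array"}},"required":["moves"]}

```bash
mkdir -p pics; ls
python3 - <<'E'
from rig import readout, optics, manip
import cv2,numpy as np
s=readout.observe(); print(s['time'],s['tool_pos'],s['orientation'],s['width'])
for n in ['side','top','wrist']:
    c=optics.read_camera(n); cv2.imwrite(f'pics/{n}0.png',c['frame'][:,:,::-1]); print(n,c['mtx'],-c['R'].T@c['t'],c['R'])
E
```

```text
pics
0.0 [0.26592687 0.56528291 0.40391088] [[-9.04847927e-01  4.25734370e-01 -6.88672939e-04]
 [ 4.25734925e-01  9.04846888e-01 -1.37233152e-03]
 [ 3.88948704e-05 -1.53494345e-03 -9.99998821e-01]] 0.9973898460868843
side [[381.18435266   0.         275.46519207]
 [  0.         381.18435266 208.43030786]
 [  0.           0.           1.        ]] [ 0.41909568 -1.04344578  0.90870451] [[ 0.98997319 -0.14110892 -0.00643137]
 [-0.08920078 -0.58920223 -0.80304667]
 [ 0.10952767  0.79556835 -0.59588144]]
top [[397.25690371   0.         280.16452284]
 [  0.         397.25690371 209.74060056]
 [  0.           0.           1.        ]] [ 0.39673348 -0.01762172  1.2318338 ] [[-0.00915676 -0.99941039 -0.03309115]
 [-0.98814289  0.01411571 -0.15288679]
 [ 0.15326376  0.03129884 -0.98768953]]
wrist [[311.67235777   0.         284.9234566 ]
 [  0.         311.67235777 212.04232558]
 [  0.           0.           1.        ]] [0.2018627  0.59546411 0.38372308] [[ 0.42576722  0.90483143 -0.00153561]
 [ 0.87381532 -0.4107309   0.26028238]
 [ 0.23488096 -0.11216155 -0.96553132]]
```

View pics/top0.png

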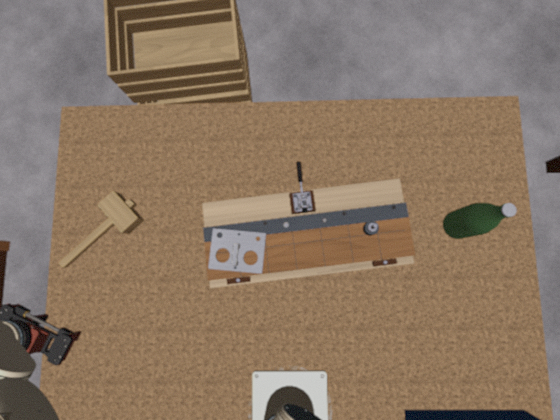

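View pics/side0.png

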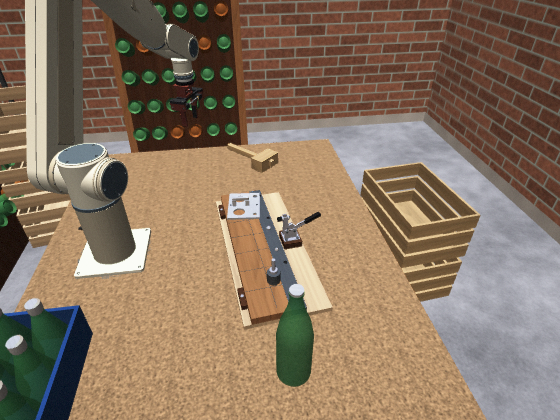

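View pics/wrist0.png

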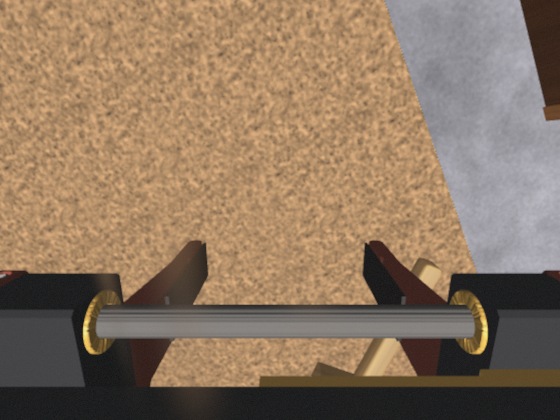

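The top view shows the template at about (237,251), left of the pins; the clamp is at (302,202) with its handle laid back at (299,170). I'll zoom in for detail.

Run:
```python
import cv2
a=cv2.imread('pics/top0.png')
cv2.imwrite('pics/topz0.png',cv2.resize(a[150:300,195:395],None,fx=4,fy=4,interpolation=cv2.INTER_CUBIC))
a=cv2.imread('pics/side0.png')
cv2.imwrite('pics/sidez0.png',cv2.resize(a[180:330,200:350],None,fx=4,fy=4,interpolation=cv2.INTER_CUBIC))
```

```text
(no output)
```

View pics/topz0.png

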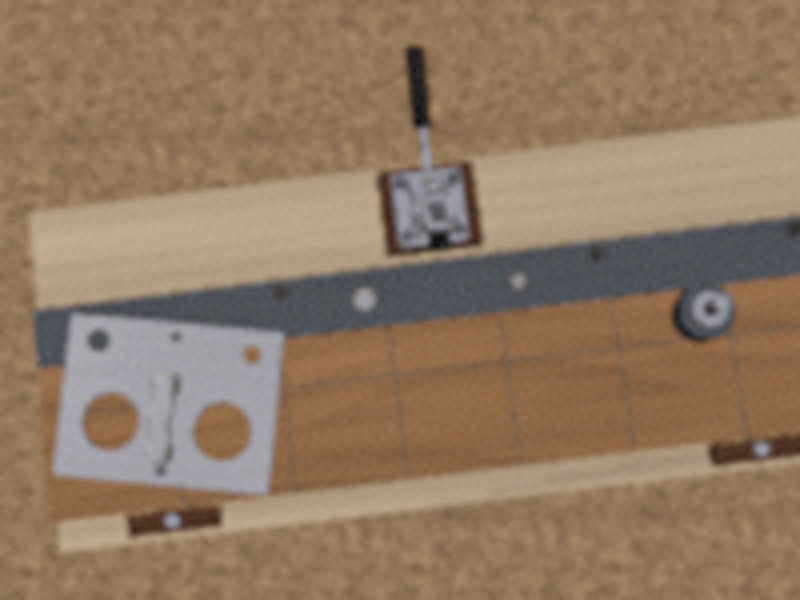

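View pics/sidez0.png

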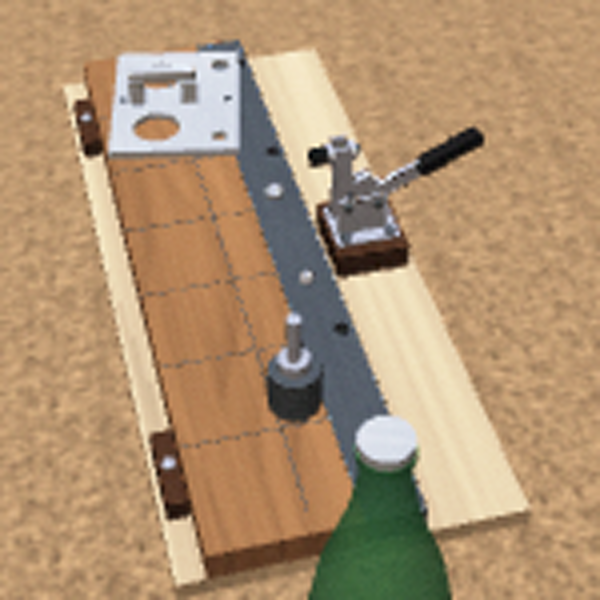

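```bash
cat > h.py <<'E'
import numpy as np,cv2
from rig import readout,optics,manip
def ray(c,uv,z):
    M=c['mtx'];R=c['R'];t=np.array(c['t']);C=-R.T@t
    d=R.T@np.linalg.solve(M,np.array([uv[0],uv[1],1.0]))
    return C+d*(z-C[2])/d[2]
def proj(c,X):
    p=c['mtx']@(c['R']@np.array(X)+c['t']);return p[:2]/p[2]
def blob(mask,box):
    x0,y0,x1,y1=box
    m=np.zeros_like(mask);m[y0:y1,x0:x1]=mask[y0:y1,x0:x1]
    n,l,st,ce=cv2.connectedComponentsWithStats(m.astype(np.uint8))
    if n<2:return None
    i=1+np.argmax(st[1:,4]);return ce[i],st[i,4]
E
python3 - <<'E'
from h import *
c=optics.read_camera('top');f=c['frame'];g=cv2.cvtColor(f,cv2.COLOR_RGB2GRAY).astype(float)
# pins: bright on dark fence: weighted centroid
def wc(box,bg,sign=1):
    x0,y0,x1,y1=box;w=g[y0:y1,x0:x1];w=np.clip(sign*(w-bg),0,None);yy,xx=np.mgrid[y0:y1,x0:x1]
    return np.array([(w*xx).sum(),(w*yy).sum()])/w.sum()
bp=wc((281,219,292,231),115);sp=wc((320,215,330,225),115)
print(bp,sp)
B=ray(c,bp,.048);S=ray(c,sp,.048);d=B-S
print(B,S,np.linalg.norm(d),'yaw',np.arctan2(-d[0],d[1]))
hb=wc((214,229,225,240),150,-1);hs=wc((253,234,263,244),175,-1)
hb_,hs_=ray(c,hb,.046),ray(c,hs,.046);d=hb_-hs_
print(hb,hs,hb_,hs_,np.linalg.norm(d),'yaw',np.arctan2(-d[0],d[1]))
hsv=cv2.cvtColor(f,cv2.COLOR_RGB2HSV)
m=((hsv[...,1]<45)&(hsv[...,2]>130)).astype(np.uint8); m[:225]=0;m[:,:200]=0;m[:,275:]=0;m[280:]=0
m=cv2.morphologyEx(m,cv2.MORPH_CLOSE,np.ones((3,3)))
cn=max(cv2.findContours(m,0,1)[0],key=cv2.contourArea)
r=cv2.minAreaRect(cn);print(r)
P=[ray(c,p,.048) for p in cv2.boxPoints(r)]
print(np.array(P),np.mean(P,0))
for i in range(4):
  e=P[i]-P[(i+1)%4];print(np.linalg.norm(e),np.arctan2(e[1],e[0]))
# clamp handle
m=(hsv[...,2]<70).astype(np.uint8)
b=blob(m,(290,155,310,185));print(b,ray(c,b[0],.12))
E
```

```text
[285.61352657 224.39130435] [324.15503876 219.78294574]
[0.53574628 0.00395278 0.048     ] [ 0.54812419 -0.1116114   0.048     ] 0.11622517626865034 yaw 0.10670171344391807
[219.29632353 234.48014706] [257.44590643 238.45906433] [0.50804413 0.20386453 0.046     ] [0.49469869 0.08881525 0.046     ] 0.11582070898286011 yaw -0.11548147788850394
((236.61349487304688, 250.5584259033203), (54.42042541503906, 41.00493240356445), 5.440331935882568)
[[0.40740745 0.23699465 0.048     ]
 [0.52902701 0.22751074 0.048     ]
 [0.51141346 0.0640225  0.048     ]
 [0.39084398 0.07593421 0.048     ]] [0.45967298 0.15111552 0.048     ]
0.12198878236141879 3.0637700161101544
0.1644343065559756 1.463474367907884
0.12115645598303454 -0.09847586235366787
0.16190988800052974 -1.673276112071485
(array([299.07246377, 171.08695652]), np.int32(69)) [ 0.68082909 -0.03775321  0.12      ]
```

```bash
cat >> h.py <<'E'
from scipy.spatial.transform import Rotation as Ro
def down(yang): # tool z down, tool y at world angle yang
    y=np.array([np.cos(yang),np.sin(yang),0]);z=np.array([0,0,-1.]);return np.column_stack([np.cross(y,z),y,z])
def rel(p,R,s=None,n=1):
    s=s or readout.observe();R0=np.array(s['orientation'])
    sh=R0.T@(np.array(p)-s['tool_pos'])/.6
    rv=Ro.from_matrix(R0.T@R).as_rotvec()/np.radians(30)
    return np.round(rv,4),np.round(sh,4)
def st():
    s=readout.observe();print('t',s['time'],'p',np.round(s['tool_pos'],4),'yang',np.arctan2(s['orientation'][1][1],s['orientation'][0][1]),'z',np.round(np.array(s['orientation'])[:,2],4),'F',np.round(s['contact_force'],2),'w',round(s['width'],3));return s
E
python3 -c "
from h import *
st();print(rel([.4477,.1525,.30],down(1.4558)))"
```

```text
t 0.2 p [0.266  0.5654 0.4042] yang 1.1309860797129851 z [-4.e-04 -9.e-04 -1.e+00] F [ 1.55 -0.07 -1.29] w 1.001
(array([-1.800e-03, -3.000e-04, -6.203e-01]), array([-0.567 , -0.4936,  0.1741]))
```

Request:
step_arm(
  moves=[
    [[0,0,-0.62,-0.567,-0.494,0.174,-1],[0,0,-0.62,-0.567,-0.494,0.174,-1],[0,0,-0.62,-0.567,-0.494,0.174,-1],[0,0,-0.62,-0.567,-0.494,0.174,-1],[0,0,-0.62,-0.567,-0.494,0.174,-1],[0,0,-0.62,-0.567,-0.494,0.174,-1],[0,0,-0.62,-0.567,-0.494,0.174,-1],[0,0,-0.62,-0.567,-0.494,0.174,-1],[0,0,-0.62,-0.567,-0.494,0.174,-1],[0,0,-0.62,-0.567,-0.494,0.174,-1]],
  ],
)

```text
time: 1.03
tool_pos: [0.4298, 0.1921, 0.3105]
orientation: [[-0.993, 0.115, 0.0], [0.115, 0.993, 0.0], [-0.0, 0.0, -1.0]]
contact_force: [0.8, 1.0, 1.0]
width: 0.999
```

```bash
python3 -c "
from h import *
st();print(rel([.4477,.1525,.30],down(1.4558)))"
```

```text
t 1.0333 p [0.4298 0.1921 0.3105] yang 1.4559449144269372 z [ 4.e-04  2.e-04 -1.e+00] F [0.78 1.   0.97] w 0.999
(array([0.0004, 0.0007, 0.0003]), array([-0.0371, -0.0622,  0.0175]))
```

Request:
step_arm(
  moves=[
    [[0,0,0,-0.037,-0.062,0.0175,-1],[0,0,0,-0.037,-0.062,0.0175,-1],[0,0,0,-0.037,-0.062,0.0175,-1]],
  ],
)

```text
time: 1.28
tool_pos: [0.4478, 0.1524, 0.2997]
orientation: [[-0.993, 0.119, -0.001], [0.119, 0.993, -0.0], [0.001, -0.0, -1.0]]
contact_force: [0.0, 0.0, -0.9]
width: 1.002
```

```bash
python3 -c "
from h import *
st();print(rel([.4477,.1525,.30],down(1.4558)))
c=optics.read_camera('wrist');cv2.imwrite('pics/w1.png',c['frame'][:,:,::-1])
c2=optics.read_camera('top');cv2.imwrite('pics/t1.png',c2['frame'][:,:,::-1])
st()"
```

```text
t 1.2833 p [0.4478 0.1524 0.2997] yang 1.451024438184828 z [-1.2e-03 -4.0e-04 -1.0e+00] F [ 0.    0.01 -0.94] w 1.002
(array([-0.0009, -0.0021, -0.0091]), array([ 0.0003,  0.0001, -0.0005]))
t 1.3833 p [0.4472 0.1546 0.3003] yang 1.454818269779739 z [-1.e-04  2.e-04 -1.e+00] F [ 0.11 -0.14  0.11] w 0.999
```

View pics/w1.png

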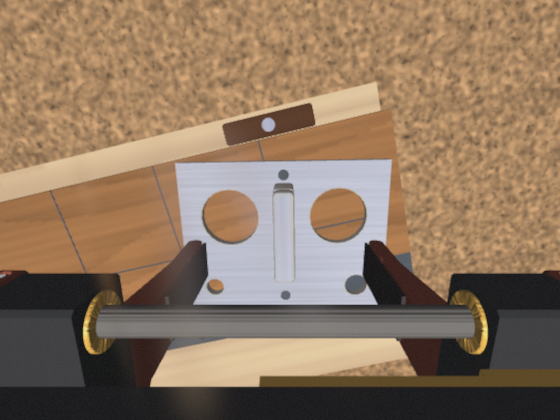

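The wrist view shows the plate square to the jaws, with its bar down column 284 (the jaws' middle is about 286). I'll cross-check the position, then go down.

```bash
python3 -c "
from h import *
c=optics.read_camera('wrist')
a,b=ray(c,(356,285),.046),ray(c,(216,286),.046);d=a-b;print(a,b,np.linalg.norm(d),np.arctan2(-d[0],d[1]))
print([ray(c,p,.048) for p in [(230,217),(338,215)]])
print(ray(c,(284,186),.086),ray(c,(284,283),.086))
st();print(rel([.4477,.1525,.240],down(1.4558)))"
```

```text
[0.50858592 0.20686088 0.046     ] [0.49605237 0.09127361 0.046     ] 0.11626481502289737 -0.10801164466941629
[array([0.43796106, 0.11287579, 0.048     ]), array([0.44603264, 0.19606564, 0.048     ])]
[0.41180863 0.15816834 0.086     ] [0.47883724 0.15030394 0.086     ]
t 1.4333 p [0.4471 0.1552 0.3005] yang 1.4562707047433674 z [ 2.e-04  3.e-04 -1.e+00] F [-1.69 -0.15 -0.36] w 1.004
(array([0.0006, 0.0004, 0.0009]), array([-0.0015, -0.0044,  0.1008]))
```

Request:
step_arm(
  moves=[
    [[0,0,0,-0.001,-0.002,0.05,-1],[0,0,0,-0.001,-0.002,0.1,-1],[0,0,0,-0.001,-0.002,0.1,-1],[0,0,0,-0.001,-0.002,0.1,1],[0,0,0,-0.001,-0.002,0.1,1],[0,0,0,-0.001,-0.002,0.1,1],[0,0,0,-0.001,-0.002,0.1,1],[0,0,0,-0.001,-0.002,0.1,1],[0,0,0,-0.001,-0.002,0.1,1],[0,0,0,-0.001,-0.002,0.1,1]],
  ],
)

```text
time: 2.27
tool_pos: [0.4478, 0.1531, 0.2408]
orientation: [[-0.993, 0.115, 0.001], [0.115, 0.993, 0.0], [-0.001, 0.0, -1.0]]
contact_force: [-0.3, -0.6, 0.0]
width: 0.508
```

```bash
python3 -c "
from h import *
st()
c=optics.read_camera('wrist');cv2.imwrite('pics/w2.png',c['frame'][:,:,::-1])
st()"
```

```text
t 2.2667 p [0.4478 0.1531 0.2408] yang 1.4554769897790134 z [ 9.e-04  3.e-04 -1.e+00] F [-0.29 -0.56  0.04] w 0.508
t 2.3167 p [0.4478 0.1531 0.2406] yang 1.4554993412029051 z [ 6.e-04  2.e-04 -1.e+00] F [-0.23  0.27 -1.02] w 0.463
```

View pics/w2.png

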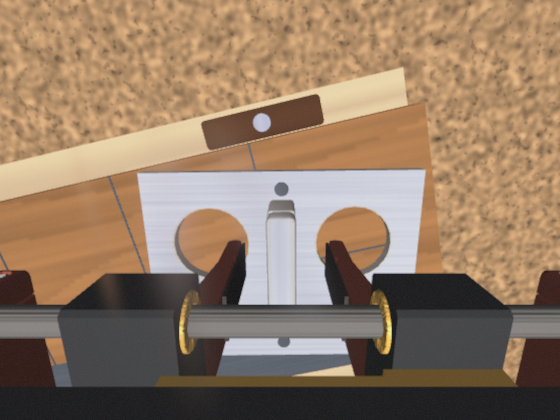

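The fingers are closing around the bar (columns 268–296), so I'll let them finish.

Request:
step_arm(
  moves=[
    [[0,0,0,0,0,0,1],[0,0,0,0,0,0,1],[0,0,0,0,0,0,1],[0,0,0,0,0,0,1],[0,0,0,0,0,0,1],[0,0,0,0,0,0,1],[0,0,0,0,0,0,1]],
  ],
)

```text
time: 2.9
tool_pos: [0.4476, 0.153, 0.2402]
orientation: [[-0.993, 0.115, -0.0], [0.115, 0.993, -0.0], [0.0, -0.0, -1.0]]
contact_force: [-0.3, -3.5, 0.3]
width: 0.16
```

```bash
python3 -c "
from h import *
st()
c=optics.read_camera('wrist');cv2.imwrite('pics/w3.png',c['frame'][:,:,::-1])
st()"
```

```text
t 2.9 p [0.4476 0.153  0.2402] yang 1.4558698726445125 z [-4.e-04 -4.e-04 -1.e+00] F [-0.29 -3.48  0.35] w 0.16
t 2.95 p [0.4476 0.153  0.2402] yang 1.4557928638825108 z [-4.e-04 -3.e-04 -1.e+00] F [-0.74 -3.33  0.82] w 0.156
```

View pics/w3.png

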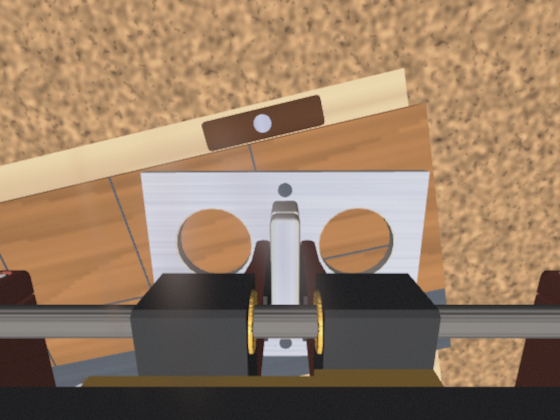

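```bash
python3 -c "
from h import *
s=readout.observe();s['tool_pos']=np.array([.4476,.153,.2402]);s['orientation']=down(1.4558)
for f in [0,.1,.3,.5,.7,.9,1]:
  p=np.array([.4477,.153,.2562])*(1-f)+np.array([.4882,-.0592,.2562])*f
  print(f,*rel(p,down(1.4558+f*.2217),s))"
```

```text
0 [0. 0. 0.] [-0.0002  0.     -0.0267]
0.1 [ 0.      0.     -0.0423] [-0.0109 -0.0343 -0.0267]
0.3 [ 0.     0.    -0.127] [-0.0325 -0.1031 -0.0267]
0.5 [ 0.      0.     -0.2117] [-0.054  -0.1718 -0.0267]
0.7 [ 0.      0.     -0.2964] [-0.0755 -0.2405 -0.0267]
0.9 [ 0.      0.     -0.3811] [-0.097  -0.3092 -0.0267]
1 [ 0.      0.     -0.4234] [-0.1078 -0.3436 -0.0267]
```

Request:
step_arm(
  moves=[
    [[0,0,0,0,0,-0.013,1],[0,0,0,0,0,-0.027,1],[0,0,0,0,0,-0.027,1],[0,0,0,0,0,-0.027,1]],
  ],
)

```text
time: 3.28
tool_pos: [0.4479, 0.1533, 0.2571]
orientation: [[-0.993, 0.115, 0.001], [0.115, 0.993, 0.001], [-0.001, 0.001, -1.0]]
contact_force: [0.4, -0.5, -4.9]
width: 0.157
```

```bash
python3 -c "
from h import *
st()
c=optics.read_camera('wrist');cv2.imwrite('pics/w4.png',c['frame'][:,:,::-1])
c=optics.read_camera('side');cv2.imwrite('pics/s4.png',cv2.resize(c['frame'][150:320,170:350,::-1],None,fx=3.5,fy=3.5))
st()"
```

```text
t 3.2833 p [0.4479 0.1533 0.2571] yang 1.4555920666842725 z [ 1.4e-03  6.0e-04 -1.0e+00] F [ 0.36 -0.48 -4.87] w 0.157
t 3.3833 p [0.4476 0.1532 0.2565] yang 1.45560911368467 z [ 2.e-04  1.e-04 -1.e+00] F [-0.35 -0.56 -5.84] w 0.159
```

View pics/w4.png

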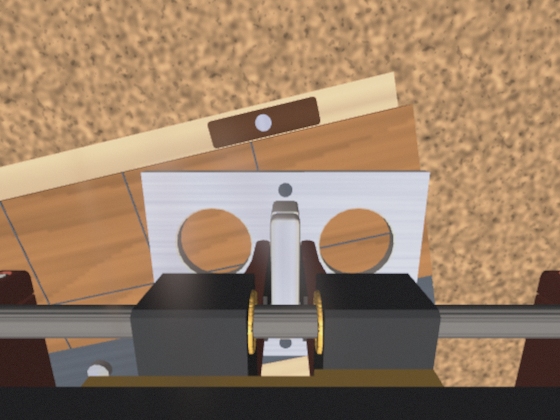

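View pics/s4.png

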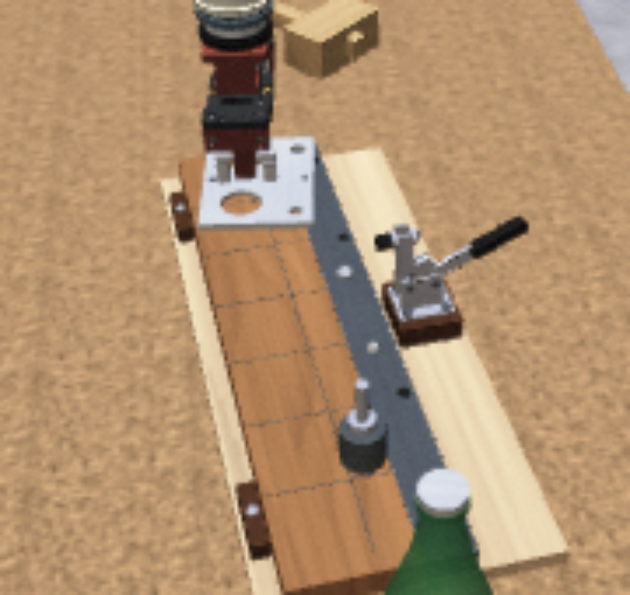

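The plate lifts level: its edges sit in the same place in the wrist image as before. In the side view both holes and both pins are visible, so I'll measure them with the same camera.

```bash
cat >> h.py <<'E'
def wcg(g,box,bg,sign=1):
    x0,y0,x1,y1=box;w=g[y0:y1,x0:x1];w=np.clip(sign*(w-bg),0,None);yy,xx=np.mgrid[y0:y1,x0:x1]
    return np.array([(w*xx).sum(),(w*yy).sum()])/w.sum()
E
python3 - <<'E'
from h import *
c=optics.read_camera('side');g=cv2.cvtColor(c['frame'],cv2.COLOR_RGB2GRAY).astype(float)
o=lambda x,y:(170+x/3.5,150+y/3.5)
def bx(x,y,r): a,b=o(x,y);return (round(a)-r,round(b)-r,round(a)+r+1,round(b)+r+1)
for nm,(x,y),r,bg,sg,z in [('bp',(344,271),4,110,1,.045),('sp',(372,347),4,110,1,.045),('bh',(298,149),3,150,-1,.063),('sh',(296,210),3,170,-1,.063)]:
    b=bx(x,y,r);u=wcg(g,b,bg,sg);print(nm,u,ray(c,u,z))
    #print(g[b[1]:b[3],b[0]:b[2]].astype(int))
s=st()
E
```

```text
bp [268.         227.06022585] [0.53577031 0.00324329 0.045     ]
sp [276.07526882 248.6       ] [ 0.54818725 -0.11281218  0.045     ]
bh [254.16602317 192.35907336] [0.50638544 0.2037264  0.063     ]
sh [254.05       209.79583333] [0.49483462 0.08913882 0.063     ]
t 3.4333 p [0.4476 0.1532 0.2564] yang 1.4556672069100236 z [-2.e-04 -0.e+00 -1.e+00] F [ 0.15 -0.27 -4.29] w 0.16
```

Request:
step_arm(
  moves=[
    [[0,0,-0.043,-0.011,-0.035,0,1],[0,0,-0.106,-0.027,-0.086,0,1],[0,0,-0.17,-0.043,-0.14,0,1],[0,0,-0.23,-0.059,-0.19,0,1],[0,0,-0.296,-0.075,-0.24,0,1],[0,0,-0.36,-0.091,-0.29,0,1],[0,0,-0.4,-0.102,-0.325,0,1],[0,0,-0.424,-0.108,-0.345,0,1],[0,0,-0.424,-0.108,-0.345,0,1],[0,0,-0.424,-0.108,-0.345,0,1]],
  ],
)

```text
time: 4.27
tool_pos: [0.4881, -0.0604, 0.2561]
orientation: [[-0.995, -0.104, -0.001], [-0.104, 0.995, 0.0], [0.001, 0.0, -1.0]]
contact_force: [-0.1, 0.2, -5.1]
width: 0.156
```

```bash
python3 -c "
from h import *
st()
c=optics.read_camera('side');cv2.imwrite('pics/s5.png',cv2.resize(c['frame'][170:290,210:340,::-1],None,fx=5,fy=5,interpolation=2))
c=optics.read_camera('top');cv2.imwrite('pics/t5.png',cv2.resize(c['frame'][150:300,195:395,::-1],None,fx=4,fy=4))
st();print(rel([.4883,-.0601,.2562],down(1.6775)))"
```

```text
t 4.2667 p [ 0.4881 -0.0604  0.2561] yang 1.6754452289204194 z [-7.e-04  3.e-04 -1.e+00] F [-0.09  0.2  -5.08] w 0.156
t 4.3667 p [ 0.4879 -0.0593  0.2562] yang 1.6775501491837332 z [-1.e-03  3.e-04 -1.e+00] F [ 0.28  0.12 -5.3 ] w 0.159
(array([ 0.0008, -0.0019,  0.0001]), array([-0.0005, -0.0013, -0.0001]))
```

View pics/s5.png

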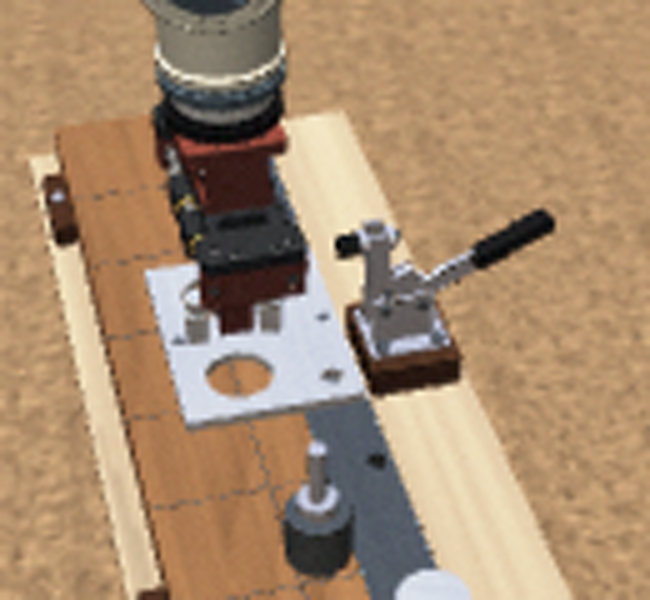

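View pics/t5.png

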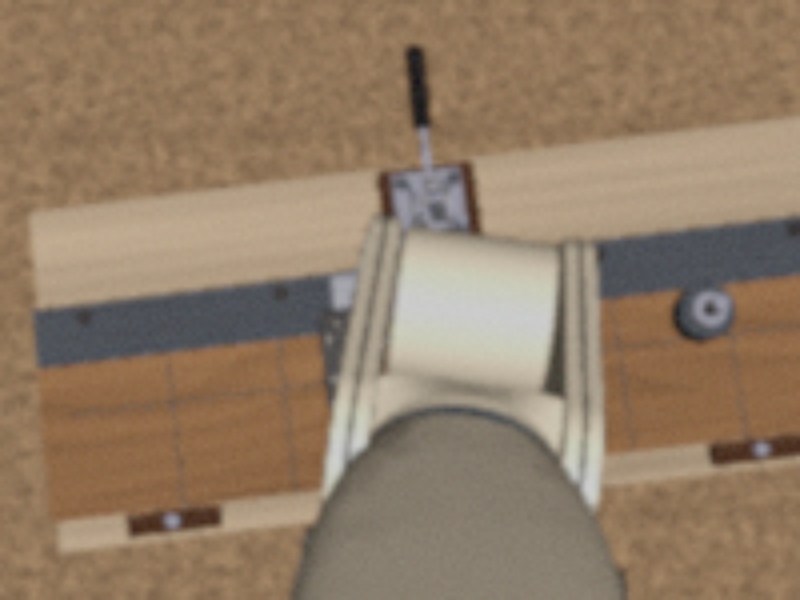

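The side view shows the small hole at zoomed (332,376), i.e. about (276.4,245.2), with something pale inside it that may be the pin. I'll lower slowly while watching the force, after a small correction.

```bash
python3 -c "
from h import *
c=optics.read_camera('side');g=cv2.cvtColor(c['frame'],cv2.COLOR_RGB2GRAY).astype(int)
print(g[239:252,270:284])
u=np.array([276.2,245.0]);print(ray(c,u,.063))
print('expected hole px',proj(c,[.5482,-.1122,.064]),proj(c,[.5482,-.1122,.056]),'pin tip',proj(c,[.5482,-.1122,.049]))
st();print(rel([.4883,-.0601,.2562],down(1.6775)))"
```

```text
[[217 215 212 215 216 212 216 217 214 213 120  22  44 126]
 [218 216 214 214 213 212 215 216 216 213 208  35  11  66]
 [214 218 215 214 217 213 215 213 218 215 209 110  26  45]
 [213 217 212 214 212 212 209 215 214 216 209 122  29  20]
 [216 214 215 213 207 154 159 188 211 217 212 209  38  25]
 [213 214 217 211 141  98 107 111 161 216 213 211 121  22]
 [215 215 217 212 154 106 108 112 186 217 216 212 209  36]
 [214 213 214 216 214 190 190 204 212 216 217 214 210 109]
 [215 215 216 217 214 216 214 215 215 216 217 212 208 110]
 [217 213 217 218 215 213 210 208 210 211 185 162 152 146]
 [215 210 210 213 187 160 154 128 101  99 101 101 108 169]
 [156 128  97 101 100 100 100 104 104  97  94  93  91  96]
 [105 103 102  94  98 100  91  85  94  95  89  86  88  92]]
[ 0.54838693 -0.11500477  0.063     ]
expected hole px [276.02116007 244.21425195] [276.0345887  246.01794832] pin tip [276.04625587 247.58505135]
t 4.4167 p [ 0.488  -0.0591  0.2562] yang 1.6782238428375726 z [-9.e-04  3.e-04 -1.e+00] F [ 0.48  0.74 -5.52] w 0.16
(array([ 0.0007, -0.0016,  0.0014]), array([-0.0004, -0.0017,  0.0001]))
```

Request:
step_arm(
  moves=[
    [[0,0,0,0,-0.0015,0,1],[0,0,0,0,-0.0015,0.004,1],[0,0,0,0,-0.0015,0.008,1],[0,0,0,0,-0.0015,0.011,1],[0,0,0,0,-0.0015,0.014,1],[0,0,0,0,-0.0015,0.016,1],[0,0,0,0,-0.0015,0.018,1],[0,0,0,0,-0.0015,0.019,1]],
  ],
)

```text
time: 5.08
tool_pos: [0.4884, -0.0608, 0.2448]
orientation: [[-0.994, -0.107, -0.0], [-0.107, 0.994, -0.0], [0.0, 0.0, -1.0]]
contact_force: [0.1, -0.0, -5.1]
width: 0.156
```

```bash
python3 -c "
from h import *
st();print(rel([.4883,-.0601,.2402],down(1.6775)))
c=optics.read_camera('side');cv2.imwrite('pics/s6.png',cv2.resize(c['frame'][170:290,210:340,::-1],None,fx=5,fy=5,interpolation=2))
"
```

```text
t 5.0833 p [ 0.4884 -0.0608  0.2448] yang 1.6776205685044039 z [-2.e-04 -0.e+00 -1.e+00] F [ 0.09 -0.   -5.07] w 0.156
(array([ 0.    , -0.0005,  0.0002]), array([-0.    ,  0.0012,  0.0077]))
```

View pics/s6.png

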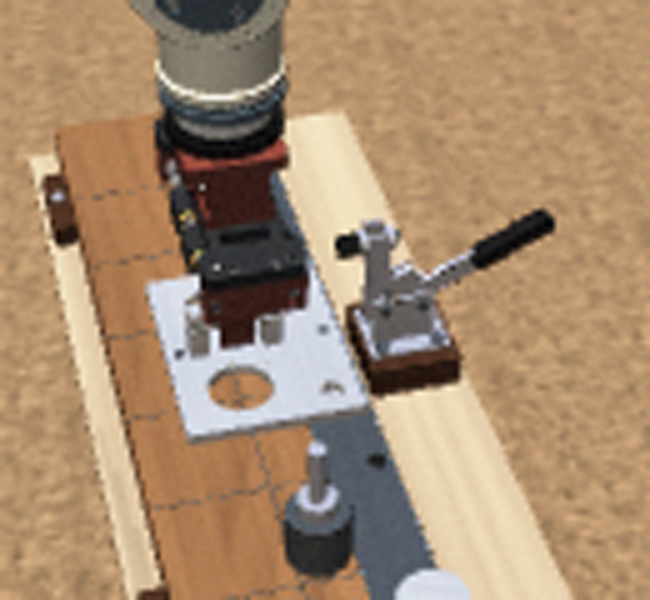

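The pale pin tip is now inside the small hole at zoomed (332,388), and there is no contact force. I'll continue down.

Request:
step_arm(
  moves=[
    [[0,0,0,0,0.001,0.001,1],[0,0,0,0,0.001,0.003,1],[0,0,0,0,0.001,0.005,1],[0,0,0,0,0.001,0.007,1],[0,0,0,0,0.001,0.008,1],[0,0,0,0,0.001,0.008,1]],
  ],
)

```text
time: 5.63
tool_pos: [0.4883, -0.0602, 0.2403]
orientation: [[-0.994, -0.107, -0.0], [-0.107, 0.994, 0.0], [0.0, 0.0, -1.0]]
contact_force: [-0.6, 0.9, -3.2]
width: 0.157
```

```bash
python3 -c "
from h import *
st();print(rel([.4883,-.0601,.2402],down(1.6775)))
c=optics.read_camera('side');cv2.imwrite('pics/s7.png',cv2.resize(c['frame'][170:290,210:340,::-1],None,fx=5,fy=5,interpolation=2))
c=optics.read_camera('wrist');cv2.imwrite('pics/w7.png',c['frame'][:,:,::-1])
"
```

```text
t 5.6333 p [ 0.4883 -0.0602  0.2403] yang 1.6776604971441702 z [-1.e-04  0.e+00 -1.e+00] F [-0.58  0.9  -3.21] w 0.157
(array([ 0.    , -0.0002,  0.0003]), array([0.    , 0.0001, 0.0002]))
```

View pics/s7.png

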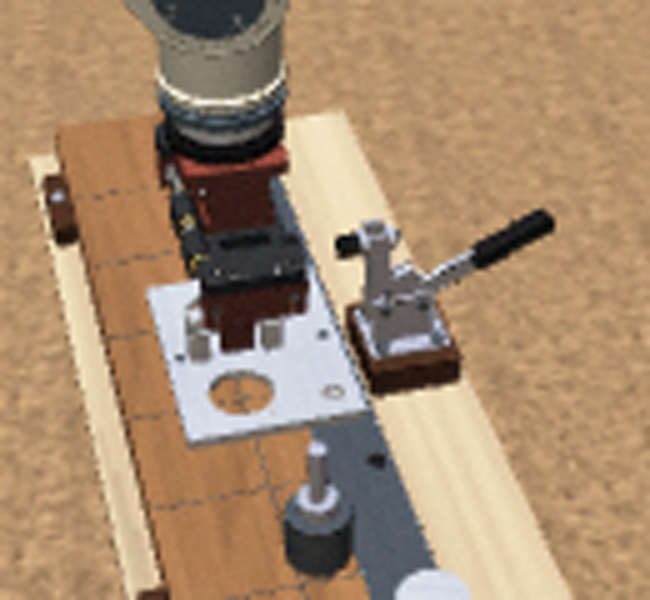

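View pics/w7.png

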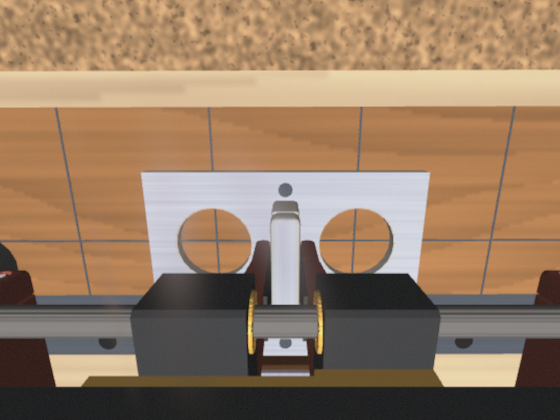

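The pin fills the small hole, the force has dropped and the board's grid lines show centred in the bores, so the template is seated. I'll release and rise.

Request:
step_arm(
  moves=[
    [[0,0,0,0,0,0,-1],[0,0,0,0,0,0,-1],[0,0,0,0,0,0,-1],[0,0,0,0,0,0,-1],[0,0,0,0,0,0,-1],[0,0,0,0,0,-0.02,-1],[0,0,0,0,0,-0.08,-1],[0,0,0,0,0,-0.14,-1],[0,0,0,0,0,-0.2,-1],[0,0,0,0,0,-0.2,-1]],
  ],
)

```text
time: 6.57
tool_pos: [0.4903, -0.0605, 0.3664]
orientation: [[-0.994, -0.107, 0.011], [-0.107, 0.994, -0.002], [-0.01, -0.003, -1.0]]
contact_force: [1.9, -0.1, 0.7]
width: 0.875
```

```bash
python3 -c "
from h import *
st()
c=optics.read_camera('wrist');cv2.imwrite('pics/w8.png',c['frame'][:,:,::-1])
c=optics.read_camera('side');cv2.imwrite('pics/s8.png',cv2.resize(c['frame'][170:290,210:340,::-1],None,fx=5,fy=5,interpolation=2))
s=c['frame'].max(2)<60
b=blob(s,(300,205,325,228));print(b)
# intersect with handle plane: fixture y = mid
pm=np.array([.542,-.0543]);ex=np.array([np.cos(.107),np.sin(.107),0]);ey=np.array([-ex[1],ex[0],0])
C=-c['R'].T@c['t'];d=c['R'].T@np.linalg.solve(c['mtx'],np.r_[b[0],1]);P0=np.r_[pm,0]
X=C+d*((P0-C)@ey)/(d@ey);piv=P0+.074*ex;piv[2]=.072;print(X,piv);r=X-piv;a=np.arctan2(r@ex,r[2]);print('rad',np.linalg.norm(r),'q',1.15-a)
print(rel([.68,-.04,.34],down(1.6775)))
"
```

```text
t 6.5667 p [ 0.4903 -0.0605  0.3664] yang 1.677694453700372 z [ 0.0105 -0.0016 -0.9999] F [ 1.9  -0.08  0.75] w 0.875
(array([311.86746988, 217.42168675]), np.int32(83))
[ 0.68313469 -0.03914069  0.10410713] [ 0.61557679 -0.0463971   0.072     ]
rad 0.07515047013931546 q 0.02063925299369096
(array([-0.0019,  0.0071,  0.0003]), array([-0.3205, -0.0004,  0.0374]))
```

View pics/s8.png

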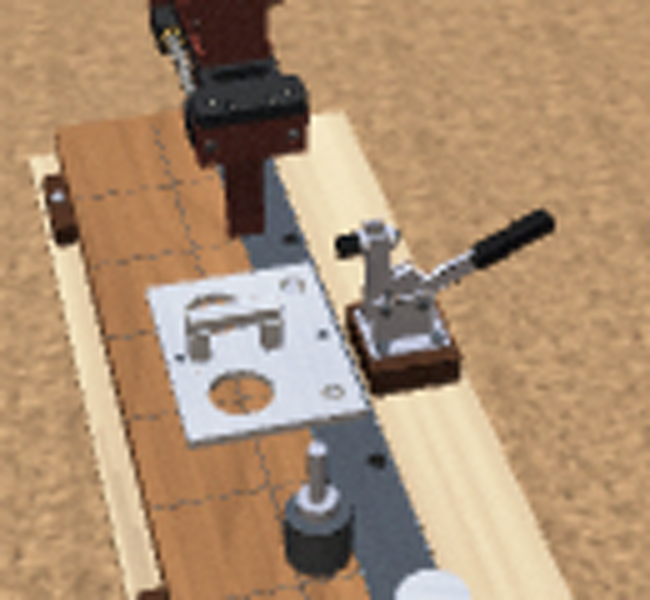

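View pics/w8.png

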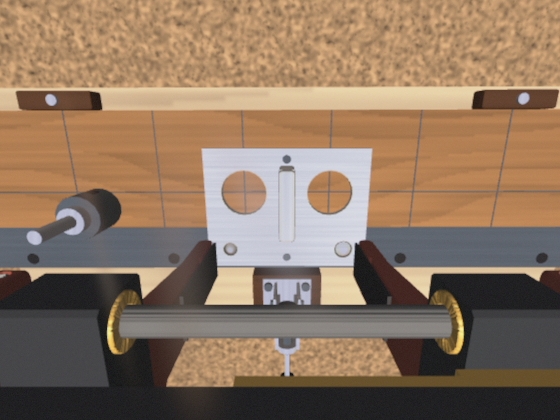

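Both pins show through their holes at (231,249) and (343,249) in the wrist view, and the plate lies flat. The handle is at q≈0.02, with its grip at (0.683,-0.039,0.104). Next I'll go above it.

Request:
step_arm(
  moves=[
    [[0,0.01,0,-0.06,0,0.01,-1],[0,0.01,0,-0.12,0,0.02,-1],[0,0.01,0,-0.19,0,0.03,-1],[0,0.01,0,-0.25,0,0.037,-1],[0,0.01,0,-0.3,0.001,0.037,-1],[0,0.01,0,-0.325,0.001,0.037,-1],[0,0.01,0,-0.325,0.001,0.037,-1],[0,0.01,0,-0.325,0.001,0.037,-1]],
  ],
)

```text
time: 7.33
tool_pos: [0.6816, -0.0387, 0.3354]
orientation: [[-0.994, -0.107, -0.009], [-0.107, 0.994, -0.0], [0.009, 0.001, -1.0]]
contact_force: [-1.5, -0.6, -0.6]
width: 1.003
```

```bash
python3 -c "
from h import *
st()
c=optics.read_camera('wrist');cv2.imwrite('pics/w9.png',c['frame'][:,:,::-1])
st()
print(rel([.683,-.039,.267],down(1.6775)))
"
```

```text
t 7.3333 p [ 0.6816 -0.0387  0.3354] yang 1.6779252542132912 z [-9.1e-03 -3.0e-04 -1.0e+00] F [-1.5  -0.57 -0.63] w 1.003
t 7.3833 p [ 0.681  -0.0388  0.3359] yang 1.6776412269087986 z [-9.2e-03 -3.0e-04 -1.0e+00] F [-0.64 -0.28 -0.98] w 1.0
(array([ 0.0013, -0.0175,  0.0003]), array([-0.0044, -0.0007,  0.1148]))
```

View pics/w9.png

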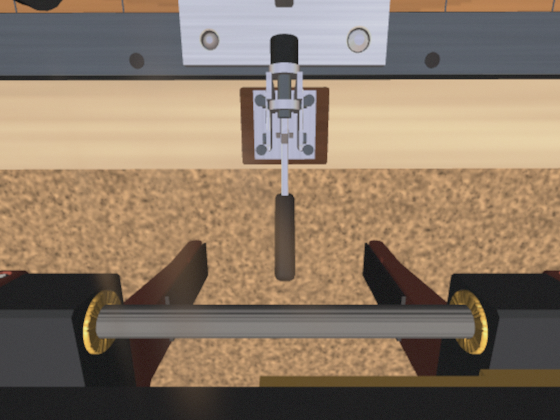

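The grip is midway between the jaws at column 285, and the pins are still visible in their holes at (210,40) and (358,40). I'll descend and pinch.

Request:
step_arm(
  moves=[
    [[0,-0.0175,0,-0.004,-0.001,0.05,-1],[0,-0.0175,0,-0.004,-0.001,0.09,-1],[0,-0.0175,0,-0.004,-0.001,0.114,-1],[0,-0.0175,0,-0.004,-0.001,0.114,-1],[0,-0.0175,0,-0.004,-0.001,0.114,1],[0,-0.0175,0,-0.004,-0.001,0.114,1],[0,-0.0175,0,-0.004,-0.001,0.114,1],[0,-0.0175,0,-0.004,-0.001,0.114,1],[0,-0.0175,0,-0.004,-0.001,0.114,1],[0,-0.0175,0,-0.004,-0.001,0.114,1]],
  ],
)

```text
time: 8.22
tool_pos: [0.6844, -0.0392, 0.2704]
orientation: [[-0.994, -0.107, 0.005], [-0.107, 0.994, 0.0], [-0.005, -0.0, -1.0]]
contact_force: [-0.4, 0.7, -0.2]
width: 0.584
```

Request:
step_arm(
  moves=[
    [[0,0,0,0,0,0,1],[0,0,0,0,0,0,1],[0,0,0,0,0,0,1],[0,0,0,0,0,0,1],[0,0,0,0,0,0,1],[0,0,0,0,0,0,1],[0,0,0,0,0,0,1],[0,0,0,0,0,0,1]],
  ],
)

```text
time: 8.88
tool_pos: [0.6842, -0.0388, 0.2696]
orientation: [[-0.994, -0.107, 0.004], [-0.107, 0.994, 0.001], [-0.004, 0.001, -1.0]]
contact_force: [-0.4, 3.8, -0.4]
width: 0.157
```

```bash
python3 -c "
from h import *
s=st()
c=optics.read_camera('side');cv2.imwrite('pics/s10.png',cv2.resize(c['frame'][150:290,220:350,::-1],None,fx=4,fy=4,interpolation=2))
ex=np.array([np.cos(.107),np.sin(.107),0]);piv=np.array([.6156,-.0464,.072])
for q in [.02,.2,.4,.6,.8,1.0,1.17,1.3]:
  a=1.15-q;p=piv+.075*(np.sin(a)*ex+[0,0,np.cos(a)]);p[2]+=.163;print(q,*rel(p,down(1.6775),s))
"
```

```text
t 8.8833 p [ 0.6842 -0.0388  0.2696] yang 1.6778290298365304 z [ 0.0036  0.001  -1.    ] F [-0.45  3.82 -0.4 ] w 0.157
0.02 [0.0011 0.0071 0.0006] [ 0.002  -0.0004  0.0043]
0.2 [0.0011 0.0071 0.0006] [ 0.0133 -0.0004 -0.0152]
0.4 [0.0011 0.0071 0.0006] [ 0.0297 -0.0004 -0.034 ]
0.6 [0.0011 0.0071 0.0006] [ 0.0495 -0.0004 -0.0491]
0.8 [0.0011 0.0071 0.0006] [ 0.072  -0.0004 -0.0601]
1.0 [0.0011 0.0071 0.0006] [ 0.0961 -0.0004 -0.0663]
1.17 [0.0011 0.0071 0.0006] [ 0.1173 -0.0004 -0.0678]
1.3 [0.0011 0.0071 0.0006] [ 0.1335 -0.0004 -0.0665]
```

View pics/s10.png

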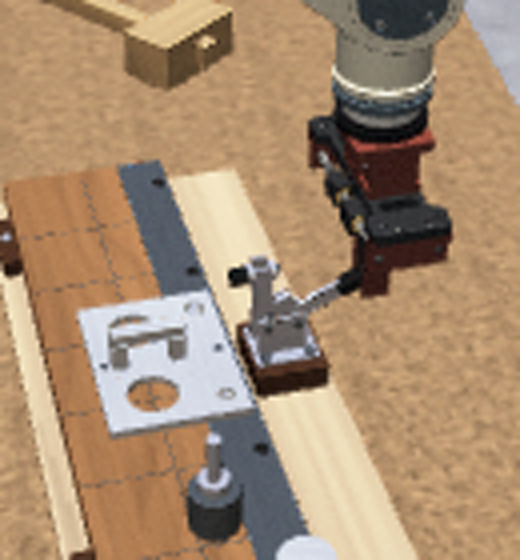

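Request:
step_arm(
  moves=[
    [[0,0,0,0.005,0,-0.006,1],[0,0,0,0.013,0,-0.017,1],[0,0,0,0.021,0,-0.027,1],[0,0,0,0.03,0,-0.036,1],[0,0,0,0.039,0,-0.043,1],[0,0,0,0.05,0,-0.05,1],[0,0,0,0.061,0,-0.056,1],[0,0,0,0.072,0,-0.061,1],[0,0,0,0.084,0,-0.064,1],[0,0,0,0.096,0,-0.067,1]],
  ],
)

```text
time: 9.77
tool_pos: [0.6271, -0.045, 0.3098]
orientation: [[-0.994, -0.106, 0.007], [-0.106, 0.994, 0.001], [-0.007, 0.0, -1.0]]
contact_force: [5.2, 5.7, -7.4]
width: 0.159
```

```bash
python3 -c "
from h import *
s=st()
c=optics.read_camera('side');cv2.imwrite('pics/s11.png',cv2.resize(c['frame'][150:290,220:350,::-1],None,fx=4,fy=4,interpolation=2))
ex=np.array([np.cos(.107),np.sin(.107),0]);piv=np.array([.6156,-.0464,.072])
for q in [1.0,1.17,1.3,1.4]:
  a=1.15-q;p=piv+.075*(np.sin(a)*ex+[0,0,np.cos(a)]);p[2]+=.163;print(q,*rel(p,down(1.6775),s))
"
```

```text
t 9.7667 p [ 0.6271 -0.045   0.3098] yang 1.6774100042495466 z [ 0.0069  0.0012 -1.    ] F [ 5.17  5.74 -7.4 ] w 0.159
1.0 [ 0.0008  0.0134 -0.0002] [ 0.0007 -0.0003  0.001 ]
1.17 [ 0.0008  0.0134 -0.0002] [ 0.0218 -0.0003 -0.0005]
1.3 [ 0.0008  0.0134 -0.0002] [ 0.038  -0.0003  0.0007]
1.4 [ 0.0008  0.0134 -0.0002] [ 0.0503 -0.0003  0.0031]
```

View pics/s11.png

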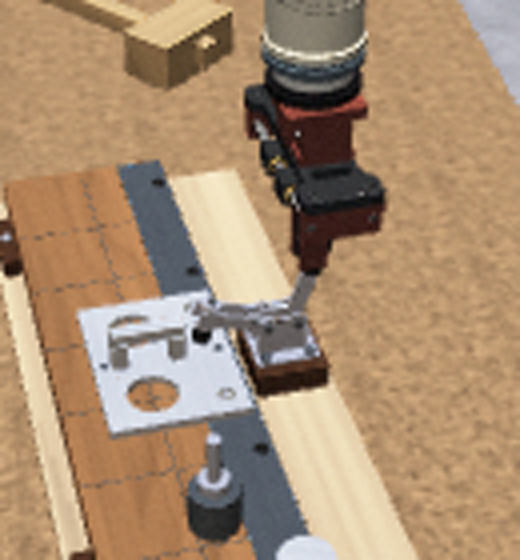

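The handle is nearly upright and the arm's tip is near the plate at (202,337). I'll keep pulling to the stop.

Request:
step_arm(
  moves=[
    [[0,0,0,0.007,0,0,1],[0,0,0,0.014,0,-0.0005,1],[0,0,0,0.021,0,-0.0005,1],[0,0,0,0.026,0,0,1],[0,0,0,0.026,0,0,1]],
  ],
)

```text
time: 10.23
tool_pos: [0.6126, -0.0466, 0.3114]
orientation: [[-0.994, -0.106, 0.011], [-0.106, 0.994, 0.001], [-0.011, 0.0, -1.0]]
contact_force: [4.7, 8.1, 1.1]
width: 0.151
```

```bash
python3 -c "
from h import *
s=st()
c=optics.read_camera('side');cv2.imwrite('pics/s12.png',cv2.resize(c['frame'][150:290,220:350,::-1],None,fx=4,fy=4,interpolation=2))
"
```

```text
t 10.2333 p [ 0.6126 -0.0466  0.3114] yang 1.6771339746651193 z [ 0.0106  0.0012 -0.9999] F [4.71 8.13 1.07] w 0.151
```

View pics/s12.png

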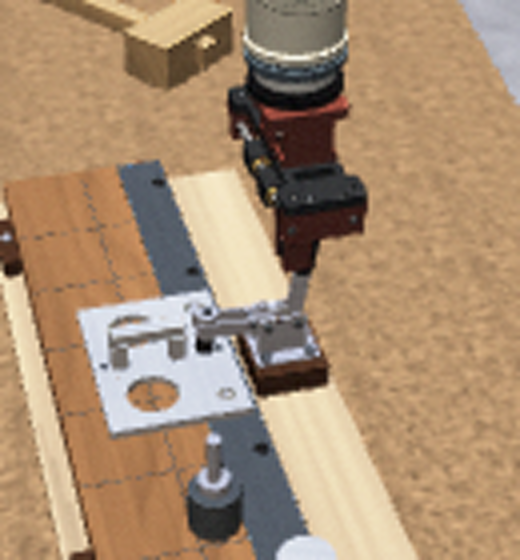

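Request:
step_arm(
  moves=[
    [[0,0,0,0.006,0,0,1],[0,0,0,0.012,0,0,1],[0,0,0,0.016,0,0,1],[0,0,0,0.016,0,0,1]],
  ],
)

```text
time: 10.62
tool_pos: [0.6033, -0.0476, 0.3113]
orientation: [[-0.994, -0.106, 0.011], [-0.106, 0.994, 0.001], [-0.011, -0.0, -1.0]]
contact_force: [5.5, 7.0, 0.8]
width: 0.149
```

```bash
python3 -c "
from h import *
s=st()
"
```

```text
t 10.6167 p [ 0.6033 -0.0476  0.3113] yang 1.677273178329233 z [ 0.0112  0.0012 -0.9999] F [5.49 6.96 0.81] w 0.149
```

```bash
python3 -c "
from h import *
c=optics.read_camera('side');cv2.imwrite('pics/s13.png',cv2.resize(c['frame'][170:270,250:330,::-1],None,fx=6,fy=6,interpolation=2))
c=optics.read_camera('wrist');cv2.imwrite('pics/w13.png',c['frame'][:,:,::-1])
"
```

```text
(no output)
```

View pics/s13.png

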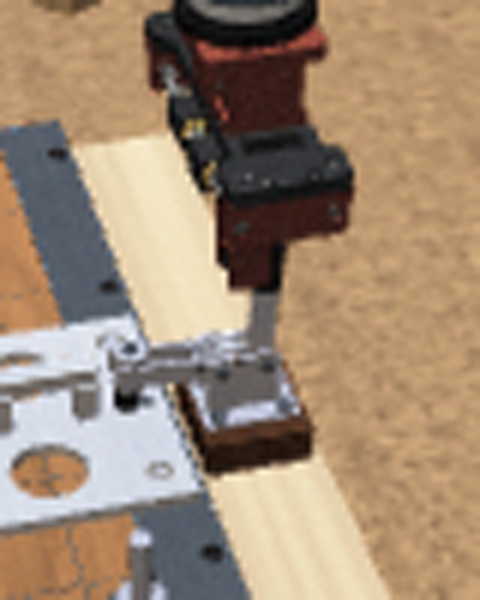

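View pics/w13.png

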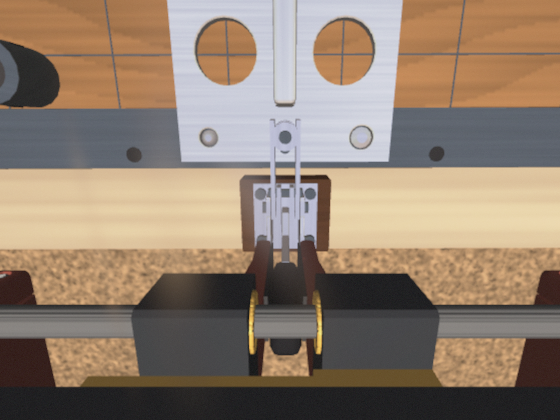

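```bash
python3 -c "
from h import *
c=optics.read_camera('side');w=optics.read_camera('wrist')
ex=np.array([np.cos(.107),np.sin(.107),0]);piv=np.array([.6156,-.0464,.072])
for q in [.8,.9,1.0,1.1,1.17]:
  a=1.15-q;d=(np.sin(a)*ex+[0,0,np.cos(a)])
  print(q,[np.round((proj(c,piv+r*d)-[250,170])*6) for r in (0,.044,.106)],[np.round(proj(w,piv+r*d)) for r in (0.044,.106)])
"
```

```text
0.8 [array([256., 347.]), array([283., 286.]), array([323., 197.])] [array([285., 286.]), array([285., 388.])]
0.9 [array([256., 347.]), array([276., 286.]), array([306., 195.])] [array([285., 281.]), array([285., 375.])]
1.0 [array([256., 347.]), array([269., 286.]), array([288., 195.])] [array([285., 275.]), array([285., 360.])]
1.1 [array([256., 347.]), array([261., 286.]), array([269., 196.])] [array([285., 269.]), array([285., 341.])]
1.17 [array([256., 347.]), array([256., 287.]), array([256., 198.])] [array([285., 264.]), array([285., 326.])]
```

In the side view the lower handle, at about zoomed (265,290), points to q≈1.05 rather than 1.17, so the handle lags in the pads. I'll let go, rise and measure the angle in the clear.

Request:
step_arm(
  moves=[
    [[0,0,0,0,0,0,-1],[0,0,0,0,0,0,-1],[0,0,0,0,0,0,-1],[0,0,0,0,0,0,-1],[0,0,0,0,0,0,-1],[0,0,0,0,0,-0.05,-1],[0,0,0,0,0,-0.11,-1],[0,0,0,0,0,-0.17,-1],[0,0,0,0,0,-0.2,-1],[0,0,0,0,0,-0.2,-1]],
  ],
)

```text
time: 11.65
tool_pos: [0.6023, -0.0484, 0.4345]
orientation: [[-0.994, -0.106, 0.012], [-0.106, 0.994, -0.001], [-0.012, -0.002, -1.0]]
contact_force: [0.2, 0.1, -0.3]
width: 0.873
```

```bash
python3 -c "
from h import *
st()
c=optics.read_camera('side');cv2.imwrite('pics/s14.png',cv2.resize(c['frame'][170:270,250:330,::-1],None,fx=6,fy=6,interpolation=2))
w=optics.read_camera('wrist');cv2.imwrite('pics/w14.png',w['frame'][:,:,::-1])
ex=np.array([np.cos(.107),np.sin(.107),0]);piv=np.array([.6156,-.0464,.072])
for q in [.9,1.0,1.1,1.17]:
  a=1.15-q;d=(np.sin(a)*ex+[0,0,np.cos(a)])
  print(q,[np.round((proj(c,piv+r*d)-[250,170])*6) for r in (0,.044,.106)],[np.round(proj(w,piv+r*d)) for r in (0.044,.106)])
"
```

```text
t 11.65 p [ 0.6023 -0.0484  0.4345] yang 1.6774634402292963 z [ 1.200e-02 -6.000e-04 -9.999e-01] F [ 0.15  0.06 -0.29] w 0.873
0.9 [array([256., 347.]), array([276., 286.]), array([306., 195.])] [array([286., 225.]), array([286., 265.])]
1.0 [array([256., 347.]), array([269., 286.]), array([288., 195.])] [array([286., 221.]), array([286., 254.])]
1.1 [array([256., 347.]), array([261., 286.]), array([269., 196.])] [array([286., 217.]), array([286., 242.])]
1.17 [array([256., 347.]), array([256., 287.]), array([256., 198.])] [array([286., 214.]), array([286., 234.])]
```

View pics/s14.png

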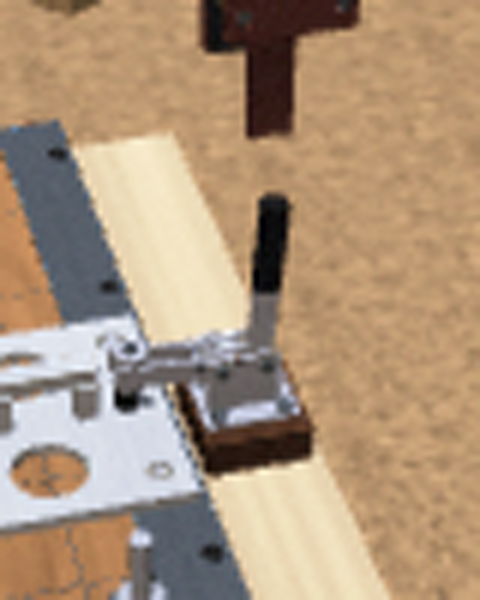

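View pics/w14.png

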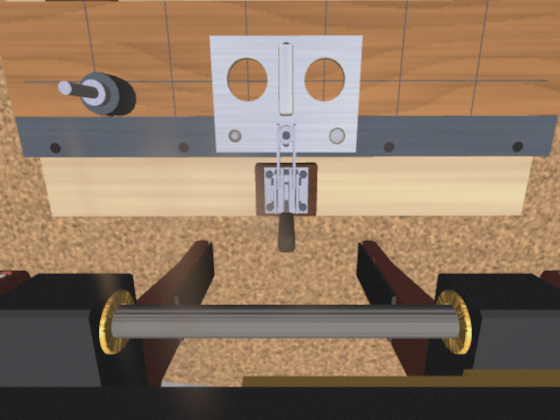

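The grip runs from zoomed (265,288) to (273,198), so q≈1.08 and it is not at the stop (1.17 would be vertical). I'll push it the rest of the way from behind with closed fingers.

```bash
python3 -c "
from h import *
print(rel([.6653,-.0411,.40],down(1.6775)),rel([.6653,-.0411,.317],down(1.6775)))
"
```

```text
(array([-0.0007,  0.0094, -0.    ]), array([-0.1074,  0.0004,  0.0503])) (array([-0.0007,  0.0094, -0.    ]), array([-0.1067,  0.0005,  0.1886]))
```

Request:
step_arm(
  moves=[
    [[0,0.01,0,-0.04,0,0,1],[0,0.01,0,-0.08,0,0,1],[0,0.01,0,-0.107,0,0.01,1],[0,0.01,0,-0.107,0,0.03,1],[0,0.01,0,-0.107,0,0.05,1],[0,0.01,0,-0.107,0,0.05,1],[0,0.01,0,-0.107,0,0.05,1],[0,0.01,0,-0.107,0,0.05,1],[0,0.01,0,-0.107,0,0.05,1],[0,0.01,0,-0.107,0,0.05,1]],
  ],
)

```text
time: 12.58
tool_pos: [0.6651, -0.0414, 0.4006]
orientation: [[-0.994, -0.106, -0.0], [-0.106, 0.994, -0.0], [0.0, -0.0, -1.0]]
contact_force: [-1.0, -1.0, 0.3]
width: 0.279
```

Request:
step_arm(
  moves=[
    [[0,0,0,0,0,0,1],[0,0,0,0,0,0,1],[0,0,0,0,0,0,1],[0,0,0,0,0,0,1],[0,0,0,0,0,0,1],[0,0,0,0,0,0,1],[0,0,0,0,0,0.03,1],[0,0,0,0,0,0.07,1],[0,0,0,0,0,0.11,1],[0,0,0,0,0,0.138,1]],
  ],
)

```text
time: 13.42
tool_pos: [0.6646, -0.0412, 0.3151]
orientation: [[-0.994, -0.107, -0.003], [-0.107, 0.994, -0.0], [0.003, 0.0, -1.0]]
contact_force: [-0.3, -1.4, -0.3]
width: 0.004
```

```bash
python3 -c "
from h import *
st()
c=optics.read_camera('side');cv2.imwrite('pics/s15.png',cv2.resize(c['frame'][170:270,250:330,::-1],None,fx=6,fy=6,interpolation=2))
st()
for d in (.036,.026,.016,.01,.004):print(d,rel(np.array([.6156,-.0464,.317])+d*np.array([.9943,.1068,0]),down(1.6775)))
"
```

```text
t 13.4167 p [ 0.6646 -0.0412  0.3151] yang 1.677684132440027 z [-0.0029 -0.     -1.    ] F [-0.31 -1.36 -0.29] w 0.004
t 13.4667 p [ 0.6636 -0.0412  0.3119] yang 1.677553179485834 z [-7.7e-03  4.0e-04 -1.0e+00] F [-1.18  0.34 -2.02] w 0.005
0.036 (array([ 0.0022, -0.0145,  0.0001]), array([ 0.0206, -0.0001, -0.0084]))
0.026 (array([ 0.0022, -0.0145,  0.0001]), array([ 0.0372, -0.0001, -0.0083]))
0.016 (array([ 0.0022, -0.0145,  0.0001]), array([ 0.0539, -0.0001, -0.0081]))
0.01 (array([ 0.0022, -0.0145,  0.0001]), array([ 0.0639, -0.0001, -0.0081]))
0.004 (array([ 0.0022, -0.0145,  0.0001]), array([ 0.0739, -0.0001, -0.008 ]))
```

View pics/s15.png

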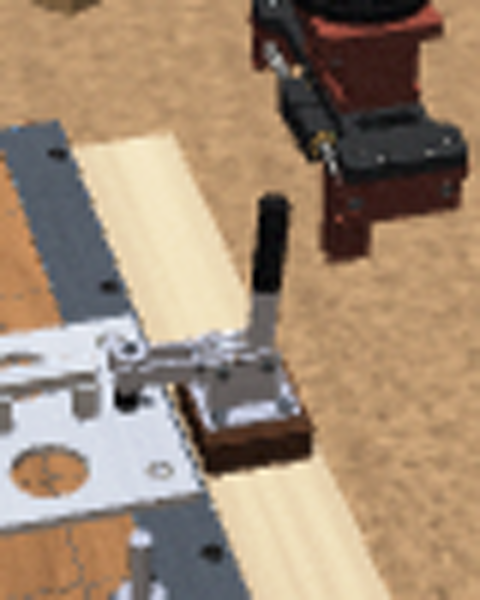

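The closed fingers, with tips at (345,255), are clear behind the handle. I'll push toward the robot.

Request:
step_arm(
  moves=[
    [[0,-0.0145,0,0.01,0,-0.008,1],[0,-0.0145,0,0.02,0,-0.008,1],[0,-0.0145,0,0.028,0,-0.008,1],[0,-0.0145,0,0.036,0,-0.008,1],[0,-0.0145,0,0.043,0,-0.008,1],[0,-0.0145,0,0.048,0,-0.008,1]],
  ],
)

```text
time: 13.97
tool_pos: [0.6365, -0.0444, 0.3233]
orientation: [[-0.994, -0.107, 0.009], [-0.107, 0.994, 0.0], [-0.009, -0.001, -1.0]]
contact_force: [2.5, 0.4, 1.8]
width: 0.002
```

```bash
python3 -c "
from h import *
st()
c=optics.read_camera('side');cv2.imwrite('pics/s16.png',cv2.resize(c['frame'][170:270,250:330,::-1],None,fx=6,fy=6,interpolation=2))
st()
"
```

```text
t 13.9667 p [ 0.6365 -0.0444  0.3233] yang 1.677580017141653 z [ 9.4e-03  5.0e-04 -1.0e+00] F [2.49 0.37 1.84] w 0.002
t 14.0167 p [ 0.6362 -0.0444  0.323 ] yang 1.6775100771170541 z [ 8.5e-03  5.0e-04 -1.0e+00] F [ 1.49 -0.35  1.43] w 0.001
```

View pics/s16.png

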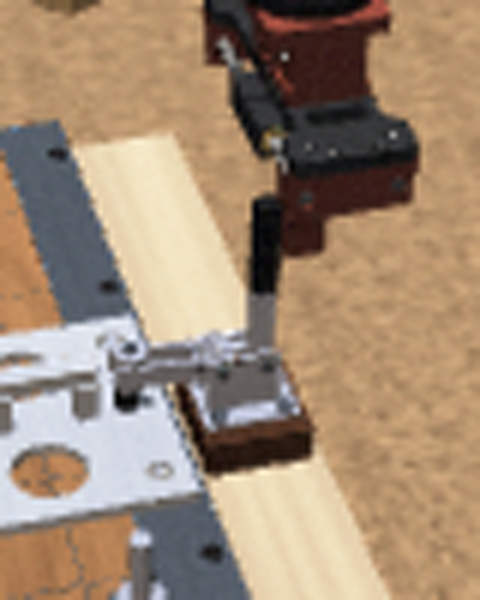

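The handle has moved: its top is now at (266,198). I'll keep pushing until the force rises at the stop.

Request:
step_arm(
  moves=[
    [[0,0,0,0.004,0,0.002,1],[0,0,0,0.008,0,0.003,1],[0,0,0,0.011,0,0.003,1],[0,0,0,0.011,0,0.003,1]],
  ],
)

```text
time: 14.35
tool_pos: [0.6315, -0.0449, 0.3207]
orientation: [[-0.994, -0.106, 0.013], [-0.106, 0.994, 0.001], [-0.013, -0.001, -1.0]]
contact_force: [8.6, 1.5, -1.2]
width: 0.007
```

```bash
python3 -c "
from h import *
st()
c=optics.read_camera('side');cv2.imwrite('pics/s17.png',cv2.resize(c['frame'][170:270,250:330,::-1],None,fx=6,fy=6,interpolation=2))
st()
"
```

```text
t 14.35 p [ 0.6315 -0.0449  0.3207] yang 1.677435732021708 z [ 1.290e-02  8.000e-04 -9.999e-01] F [ 8.59  1.46 -1.23] w 0.007
t 14.4 p [ 0.6316 -0.0449  0.3207] yang 1.6774775899333414 z [ 1.260e-02  8.000e-04 -9.999e-01] F [ 9.73  1.49 -1.05] w 0.002
```

View pics/s17.png

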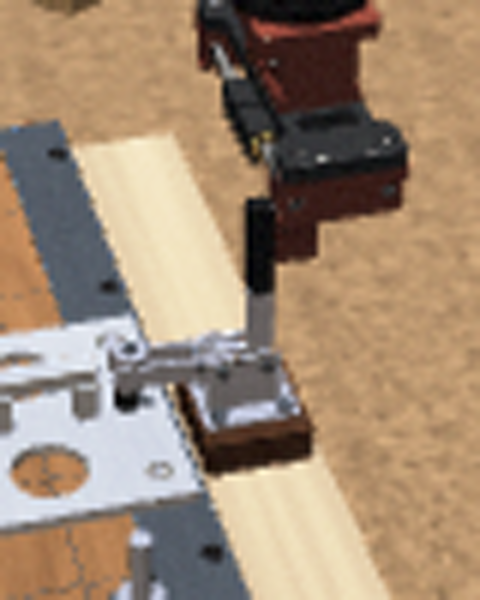

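The handle is now vertical in the view, at column 260 from top to bottom, and the force is rising. I'll push slightly more to confirm the stop.

Request:
step_arm(
  moves=[
    [[0,0,0,0.003,0,0,1],[0,0,0,0.006,0,0,1],[0,0,0,0.006,0,0,1]],
  ],
)

```text
time: 14.65
tool_pos: [0.6301, -0.045, 0.3209]
orientation: [[-0.994, -0.106, 0.02], [-0.106, 0.994, 0.001], [-0.02, -0.001, -1.0]]
contact_force: [21.4, 3.1, -10.8]
width: 0.005
```

```bash
python3 -c "
from h import *
st()
"
```

```text
t 14.65 p [ 0.6301 -0.045   0.3209] yang 1.6773011515581004 z [ 0.0201  0.0011 -0.9998] F [ 21.38   3.1  -10.84] w 0.005
```

The push force is 21 N and the handle has stopped moving, so it is at the stop. I'll back off and rise.

Request:
step_arm(
  moves=[
    [[0,0,0,-0.01,0,0,1],[0,0,0,-0.03,0,0,1],[0,0,0,-0.06,0,0,1],[0,0,0,-0.09,0,-0.02,1],[0,0,0,-0.12,0,-0.08,1],[0,0,0,-0.12,0,-0.14,1],[0,0,0,-0.12,0,-0.2,1],[0,0,0,-0.12,0,-0.22,1],[0,0,0,-0.12,0,-0.22,1]],
  ],
)

```text
time: 15.4
tool_pos: [0.6976, -0.0379, 0.4561]
orientation: [[-0.994, -0.107, 0.012], [-0.107, 0.994, 0.0], [-0.012, -0.001, -1.0]]
contact_force: [0.4, 0.0, -0.8]
width: 0.002
```

```bash
python3 -c "
from h import *
st()
c=optics.read_camera('side');cv2.imwrite('pics/s18.png',cv2.resize(c['frame'][170:290,215:330,::-1],None,fx=5,fy=5,interpolation=2))
w=optics.read_camera('wrist');cv2.imwrite('pics/w18.png',w['frame'][:,:,::-1])
"
```

```text
t 15.4 p [ 0.6976 -0.0379  0.4561] yang 1.6776899366023572 z [ 1.170e-02  2.000e-04 -9.999e-01] F [ 0.43  0.02 -0.8 ] w 0.002
```

View pics/s18.png

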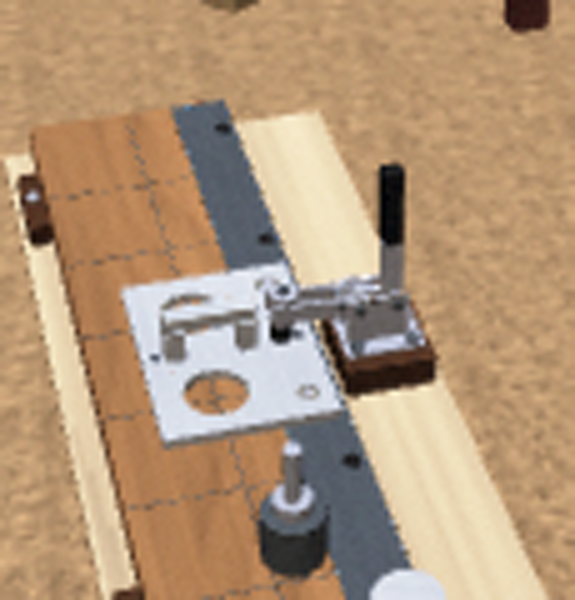

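View pics/w18.png

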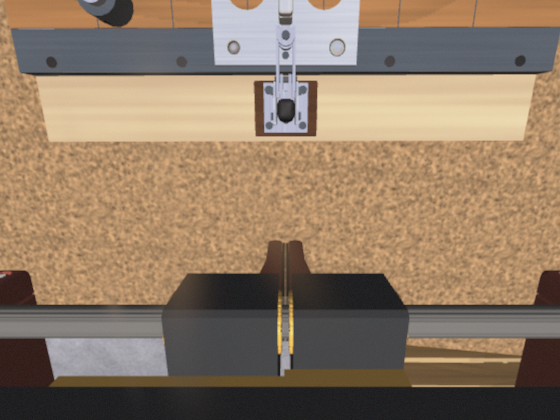

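The handle stays upright after release (grip at column ~391, top to bottom), with the rubber tip on the plate and the pins in both holes. I'm handing in.

```bash
python3 -c "
from h import *
st();print(manip.close_job())"
```

```text
t 15.5 p [ 0.6965 -0.0379  0.451 ] yang 1.677565683240161 z [ 4.3e-03  7.0e-04 -1.0e+00] F [ 0.01 -0.47 -0.96] w 0.005
the job is handed in; nothing more can be done
None
```

The template is seated on both locating pins, large hole on large pin, the clamp is closed on it, and I handed the job in at 15.5 s. I gripped the template by its bow handle, carried it along the board about 16 mm up and lowered it onto the pins.

- **Clamp:** my first pull on the handle was not enough. It lagged in the fingers, and after I let go the side camera put it at about 1.08 rad rather than 1.17. I then pushed it the rest of the way from behind with the fingers closed, until the push force rose to about 21 N and it stopped moving.
- **Last checks:** after I backed off, the side and wrist images showed pins in both holes, the plate flat, the rubber tip on the plate and the handle upright. The robot was touching nothing.
- **Limits of the checks:** the handle being at its stop is judged from the force and the picture, since there is no direct reading of the joint. I saw no contact with the hole saw, bottle or mallet; the hole saw stood in place in the last images, but I did not measure any of the three afterwards.

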